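# Turn a brass name plate over through the turn-over chute

## Robot

A 6-joint arm with a two-finger parallel gripper is mounted at the origin on a cart in front of the work surface, level with it; the furniture and walls round the work are solid. World frame = base frame: x ahead of the robot, y to its left, z up, the work surface at z = 0. Lengths are in mm, angles in rad, forces in N, time in s.
With the tool pointing down it reaches from about 400 to 925 mm from the base axis. Payload 12.5 kg.
Tool frame: the origin (TCP) lies at the very end of the fingers, on their centre line; the grasp point (between the pads) lies 19 mm behind it; z points along the fingers, y is the direction in which the jaws open and shut (so a half turn about z gives the same grasp; the last joint's range is limited). The gripper opens to 95 mm and grips with 3 to 60 N. Pads are 20 mm wide; open, the fingers measure 119 mm over their backs; the gripper's body (75 mm by 180 mm) begins 59 mm behind the grasp point.
Start: joints at [1.061, 0.491, 1.559, -0, 1.092, -0.106], TCP at [245.558, 574.759, 214.661] pointing down, gripper open.
Joint ranges: [-3.1, 3.1], [-0.84, 2.19], [0.05, 2.79], [-1.13, 4.28], [0.06, 2.93], [-2.69, 2.69]. Speed limits (rad/s): [2.22, 2.22, 2.79, 3.14, 3.14, 3.14].

## Interface

Orientations are given as [roll, pitch, yaw] about the fixed x, y, z axes, in that order (R = Rz(yaw) Ry(pitch) Rx(roll)).
In Python, from cell import env, read_camera, get_calibration gives the robot as it stands.
- The arm moves only by the tool arm_command, never from a script. Its argument "targets" is a list of rows, each a list of 3 entries, a list of its own where there are three numbers: the turn, a rotation vector about the tool's x, y, z in rad, then the shift along the tool's x, y, z in m, then the closure in counts, from 0 (fully open) to 255 (shut). In form: [[[rx, ry, rz], [tx, ty, tz], fingers], ...]. A call has 1 to 8 rows; each row is the pose to reach, as a shift and turn from the pose commanded when the call began, along the tool's axes at that moment; what a row does not reach only later rows make up. A row lasts 1/10 s, in which the tool goes at most 50 mm and 8.59 degrees, less where a joint would pass 70% of its speed; a pose out of reach is approached as far as the arm can. A call with a gripper value outside its range is refused whole. The fingers move at their own pace and stop on an object; the grip force is fixed at half the most. Time passes only in rows, so rows that repeat a pose let the fingers close. It gives the time, the measured TCP pose, the force and the opening at its end, in the units of the state.
- env.state(): the state, without advancing time (a new reading comes with each control period).
- read_camera(name): name is "scene" or "side" or "wrist"; returns (picture, depth): 420x560x3 uint8, blue, green, red; 420x560 float32, mm along the optical axis (not along the pixel's ray), 0 where there is no reading.
- get_calibration(name): a dict with "vfov" (degrees; the focal length in pixels is half the picture's height over the tangent of half this angle, whatever the lens; pixels are square), "cx", "cy" (the principal point, pixels), "world_from_camera" (4x4, takes a point from camera to world coordinates). Camera axes: x right, y down, z forward; pixel columns grow to the right and rows downward; lengths in mm; the calibration is good to about 2 mm. A picture is of the moment at which its call begins: read the wrist's pose just before it. get_calibration takes no time and is no camera call; for the wrist camera it gives the pose at the moment of the call.
- env.job_done(): hands the job in, once; it reports no verdict.
The state is a dict: "t": time; "joints": joint angles; "qvel": joint speeds; "tau": joint torques, N m; "eef_pos": TCP position; "tcp_rot": TCP orientation; "ft_force": force on the tool from outside, world axes, zero at the start; "moment": the same for the moment, N m; "opening": opening from 0.0 (shut) to 1.0 (fully open).
Only numpy, scipy, OpenCV 4.12 (cv2) and the standard library are available. Lean on these libraries where they do the work, as an engineer would, in place of code of your own. Each camera call takes 0.05 s, during which the arm holds its last target.

## Task

The oblong name plate has to go face down into the outlet of the turn-over chute so its back can be worked next. Press the chute's thumb catch so that the dust cover springs open by itself, without touching the cover; then take the oblong plate from the sloping rack and drop it across the chute's steel lip so that it tips over, flips and comes to rest face down in the outlet. Leave the eight-sided plate in the rack and do not shift the bottles or the tins on the rack's shelf.

Things in the scene. Friction and masses are not known exactly. Their poses are not given: they have to be found in the camera images.
- chute: Fixed sheet-aluminium turn-over chute. Origin: on the bench under the lip; x along its length, away from the outlet; y left. Side walls y +-45 mm (inner gap 86), tops z 143, from x -14 to 112. Behind the lip the throat is open to x 105; a back slope falls from there (z 137) to x 25 (z 45), then the outlet slope runs back under the lip to a stop at x -96 (z 7).
- lip (a point): Middle of the top of the lip, a round steel bar 8 mm thick across the throat (along the chute's y), 150 mm above the bench. A level plate let go 10 to 20 mm above it, its length along the chute's x and its centre 10 to 35 mm beyond the bar (+x of the chute), tips into the throat and flips. Centre short of the bar: it falls out in front. Polished: friction about 0.25.
- outlet (a point): Where the plate's centre comes to rest in the outlet: chute x -37, y 0, z 28 mm. The outlet slopes 18 degrees, so a plate lying face down there against the stop is 18 degrees off level.
- cover (a joint): Dust cover over the throat, a flat aluminium panel 128 x 96 mm at z 152 of the chute, hinged at its far end (chute x 117). 0 = shut, 1.85 rad = open, leaning a little back. Sprung: held shut only by the catch; freed, it flies open in about half a second and stays open, its edge sweeping up an arc of 130 mm radius about the hinge and ending 275 mm above the bench.
- cover_edge (a point): Middle of the cover's free edge, 128 mm from its hinge; shut, at chute x -11, z 156 mm. A small ear at the cover's front corner on the chute's -y side lies under the catch.
- catch (a joint): Thumb catch on the chute's -y side: a lever on a cross pivot at chute x -28, y -68, z 125 mm. 0 = at rest, grows as its pad is pressed, 0.34 rad = stop. The cover is freed at about 0.18 rad; 3 to 6 N on the pad are needed. It springs back when let go.
- catch_pad (a point): Where to press the catch: on the upper face of its steel thumb pad (42 x 30 mm), which slopes 35 degrees down towards the chute's -x. At rest this point is at chute x -56, y -68, z 113 mm. Press square to the pad (towards the chute's +x and down, 35 degrees from vertical), about 7 mm deep. A tool there is clear of the cover's swing.
- rack: Fixed plywood rack, 212 wide, 167 high; origin on the bench at its middle, x away from the robot at yaw 0. Two bays at y +-51 mm, each a rib 38 mm wide, sloping up 38 degrees towards +x, with a toe at its foot. Above is a shelf, underside z 158, front edge x 4 mm: come square to the plates, tilted 38 degrees, and leave towards -x. 12 mm are free under the plates beside the ribs.
- name_plate: The oblong brass plate, 110 x 60 x 6 mm, square corners, 0.2 to 0.4 kg. Origin at its centre, x along its length, y across, z out of its face; its face has a bright border and oval on a darkened field and two screw holes, the back is plain brass. It lies face up in one of the rack's two bays, its x pointing up the slope; centre about 66 mm above the bench. Grip across its 60 mm width.
- eight_plate: The other brass plate, 110 x 60 x 6 mm but eight-sided (its corners cut away, ends only 22 mm wide), plain. Lies in the other bay and stays there. Axes as the oblong plate's.
- dust_hose: Fixed ribbed white hose, 80 mm thick and high, lying across the bench between the robot and the rack, its rear side 5 to 60 mm in front of the rack's feet: lift a plate well above it on the way out.
- flux_bottle: Red squeeze bottle with a white spout, 42 mm thick, 115 tall, loose, standing between rack and chute; origin under its middle. Bystander.
- glue_bottle: White squeeze bottle with a spout, 37 mm thick, 111 tall, loose, behind the rack; origin under its middle. Bystander.
- tin_shelf_a: Round white findings tin, 46 mm across, 26 tall, loose on the rack's shelf; origin under its middle. Bystander.
- tin_shelf_b: Round white findings tin, 42 mm across, 24 tall, loose on the rack's shelf; origin under its middle. Bystander.

How it is judged (in metres and radians):
On the way, in this order (a step that is already met when the one before it is completed fails the run):
1. the catch has been pressed and the dust cover has sprung open (value of joint cover above 1.5 rad), for 0.2 s.
2. the oblong plate, let go, has turned over inside the chute (angle between name_plate's own z axis and vertical above 2 rad and distance between name_plate and lip below 0.16 m and contact force between name_plate and the fingers below 0.1 N), for 0.1 s.
At the end, for the whole second after the job is handed in: The oblong plate rests face down in the outlet: centre 0 to 65 mm in front of the lip, between the walls, under 60 mm high, within 30 degrees of upside-down level. The cover stands open. The eight-sided plate is within 20 mm, bottles and tins within 30 mm of their starts (angle between name_plate's own z axis and vertical above 2.6 rad and x of name_plate in the frame of chute between -0.065 and 0 m and z of name_plate in the frame of chute below 0.06 m and y of name_plate in the frame of chute between -0.03 and 0.03 m and linear speed of name_plate below 0.02 m/s and angular speed of name_plate below 0.2 rad/s and value of joint cover above 1.5 rad and distance of eight_plate from where it was at the start of the episode below 0.02 m and distance of each of flux_bottle, glue_bottle, tin_shelf_a, tin_shelf_b from where it was at the start of the episode below 0.03 m); the robot touches nothing.
It fails at once if the robot touches the dust cover (contact force between cover and the fingers above 1 N or contact force between cover and the arm above 1 N).
It fails at once if the eight-sided plate is taken or pushed about (distance of eight_plate from where it was at the start of the episode above 0.03 m).
It fails at once if a bottle or a tin is shifted or knocked over (distance of any of flux_bottle, glue_bottle, tin_shelf_a, tin_shelf_b from where it was at the start of the episode above 0.04 m).
It also fails if it takes over 50 s, if anything falls off the work surface, if the arm or the gripper's body presses on something with over 40 N, if the wrist force passes 120 N, or if a joint passes its speed limit or range.

## Working session

There is one attempt and no reset: what is moved stays moved. The work goes in short steps, Python scripts to look and compute and a tool call to move; the robot and the scene stay as the last step left them, time stands still between calls to the robot, and variables do not carry over. Pictures are saved under pics/ and viewed, and the job is handed in when it is done.

Besides the shell and the picture viewer there is one more tool, called as name(argument=value, ...) on one line, values as JSON. arm_command: Moves the arm, as the interface text tells. Its arguments: {"type":"object","properties":{"targets":{"type":"array"}},"required":["targets"]}

```bash
mkdir -p pics; ls
python3 - <<'E'
from cell import env, read_camera, get_calibration
import cv2, numpy as np
print(env.state())
for n in ["scene","side","wrist"]:
    c=get_calibration(n); print(n,c)
    p,d=read_camera(n); cv2.imwrite(f"pics/{n}0.png",p); np.savez(f"pics/{n}0.npz",p=p,d=d,**c)
E
```

```text
pics
{'t': 0.0, 'joints': array([ 1.06138814e+00,  4.91565463e-01,  1.55949365e+00, -1.74574512e-05,
        1.09167753e+00, -1.05631142e-01]), 'qvel': array([ 1.46144472e-06, -4.25428816e-04, -3.21037083e-04,  7.04000119e-04,
        6.66634365e-05, -4.56264676e-04]), 'tau': array([-4.23202482e-04, -6.12646580e+01, -2.58172989e+01,  6.91429898e-02,
        4.83259361e-02, -1.38895980e-04]), 'eef_pos': array([245.43228049, 574.51083759, 214.0428565 ]), 'tcp_rot': array([-3.14045340e+00, -1.05220635e-04,  2.73782361e+00]), 'ft_force': array([ 0.91419483, -0.29451553, -0.35537142]), 'moment': array([0.02558846, 0.02262726, 0.00480143]), 'opening': 0.9977331415447648}
scene {'vfov': 54.0263004662805, 'cx': 283.85652328507337, 'cy': 210.9321353665221, 'world_from_camera': array([[ 8.26374689e-01, -3.50939809e-01,  4.40393148e-01,
         1.91477501e+02],
       [-5.63007887e-01, -5.30548439e-01,  6.33672212e-01,
        -3.92615243e+02],
       [ 1.12690924e-02, -7.71595493e-01, -6.36013682e-01,
         6.82962849e+02],
       [ 0.00000000e+00,  0.00000000e+00,  0.00000000e+00,
       
[... 218 characters left out ...]
  [-3.08756573e-01, -5.78822734e-01,  7.54740764e-01,
        -7.18456847e+02],
       [ 1.15284259e-03, -7.93737995e-01, -6.08258717e-01,
         8.09354815e+02],
       [ 0.00000000e+00,  0.00000000e+00,  0.00000000e+00,
         1.00000000e+00]])}
wrist {'vfov': 65.66669232028738, 'cx': 281.76481892657716, 'cy': 208.18153414588562, 'world_from_camera': array([[ 3.92598650e-01,  8.88697565e-01,  2.36818364e-01,
         1.79018333e+02],
       [ 9.19707804e-01, -3.78809783e-01, -1.03153784e-01,
         6.03605646e+02],
       [-1.96340365e-03,  2.58301734e-01, -9.66062296e-01,
         3.84481105e+02],
       [ 0.00000000e+00,  0.00000000e+00,  0.00000000e+00,
         1.00000000e+00]])}
```

View pics/scene0.png

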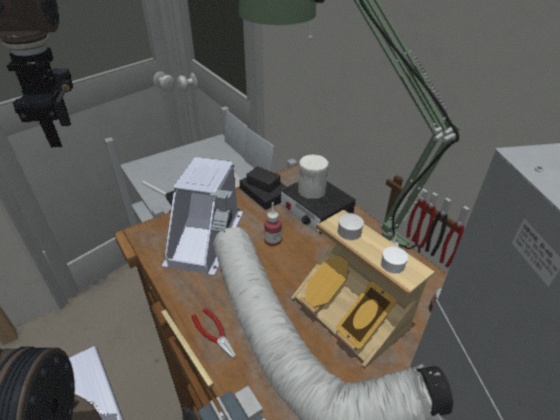

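View pics/side0.png

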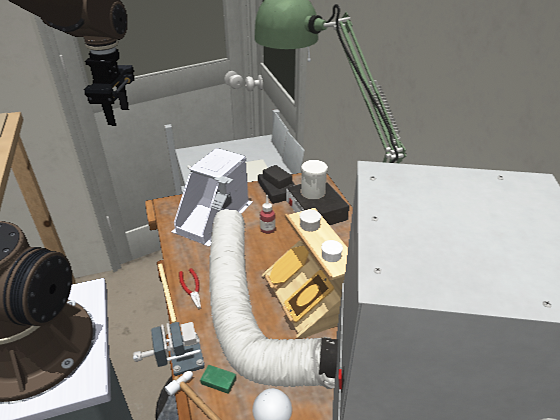

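View pics/wrist0.png

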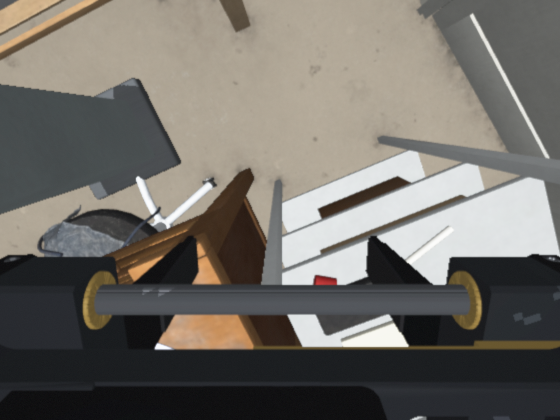

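The scene view shows the chute with its cover at (205,172), its outlet at (190,245) and the catch pad near (222,215). The oblong plate is in the right-hand bay at (366,316), and the eight-sided plate is at (325,285). I'll zoom in and get coordinates.

```bash
cat > h.py <<'E'
import numpy as np, cv2
from scipy.spatial.transform import Rotation as R
def load(f): 
    return np.load(f)
def cloud(z):
    d=z['d'].astype(float); h,w=d.shape; f=h/2/np.tan(np.radians(float(z['vfov']))/2)
    v,u=np.mgrid[:h,:w]; P=np.stack([(u-z['cx'])/f*d,(v-z['cy'])/f*d,d],-1)
    T=z['world_from_camera']; return P@T[:3,:3].T+T[:3,3]
def proj(z,p):
    f=210/np.tan(np.radians(float(z['vfov']))/2);T=np.linalg.inv(z['world_from_camera']);q=np.atleast_2d(p)@T[:3,:3].T+T[:3,3]
    return np.stack([q[:,0]/q[:,2]*f+z['cx'],q[:,1]/q[:,2]*f+z['cy']],-1)
E
python3 - <<'E'
from h import *
z=load('pics/scene0.npz');C=cloud(z)
p=z['p']
cv2.imwrite('pics/sc_chute.png',cv2.resize(p[145:285,150:260],None,fx=5,fy=4.2,interpolation=cv2.INTER_CUBIC)[:600])
cv2.imwrite('pics/sc_rack.png',cv2.resize(p[200:370,280:450],(600,600),interpolation=cv2.INTER_CUBIC))
for uv in [(205,172),(190,245),(222,215),(366,316),(325,285),(349,225),(394,260),(273,235),(312,175)]: print(uv,C[uv[1],uv[0]].round())
# height map top view
allp=[];
for n in ['scene','side']:
    zz=load(f'pics/{n}0.npz'); c=cloud(zz).reshape(-1,3); col=zz['p'].reshape(-1,3); k=zz['d'].ravel()>0; allp.append(np.c_[c[k],col[k]])
A=np.vstack(allp); A=A[(A[:,2]>-20)&(A[:,2]<330)&(A[:,0]>200)&(A[:,0]<1000)&(A[:,1]>-400)&(A[:,1]<700)]
A=A[np.argsort(A[:,2])]
im=np.zeros((560,760,3),np.uint8)
# row: x decreasing downwards ; col: y decreasing rightwards 
r=((1000-A[:,0])*0.7).astype(int); cc=((700-A[:,1])*0.69).astype(int)
im[np.clip(r,0,559),np.clip(cc,0,759)]=A[:,3:]
cv2.imwrite('pics/top.png',im)
E
```

```text
(205, 172) [483. 339. 161.]
(190, 245) [401. 281.  24.]
(222, 215) [462. 223. 126.]
(366, 316) [ 573. -107.   69.]
(325, 285) [560.  -7.  64.]
(349, 225) [605.  -3. 195.]
(394, 260) [ 611. -108.  192.]
(273, 235) [568. 191.  38.]
(312, 175) [703. 230. 132.]
```

View pics/sc_chute.png

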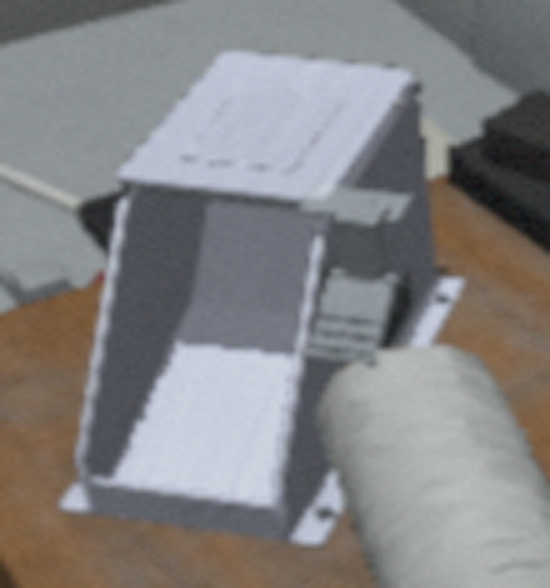

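View pics/sc_rack.png

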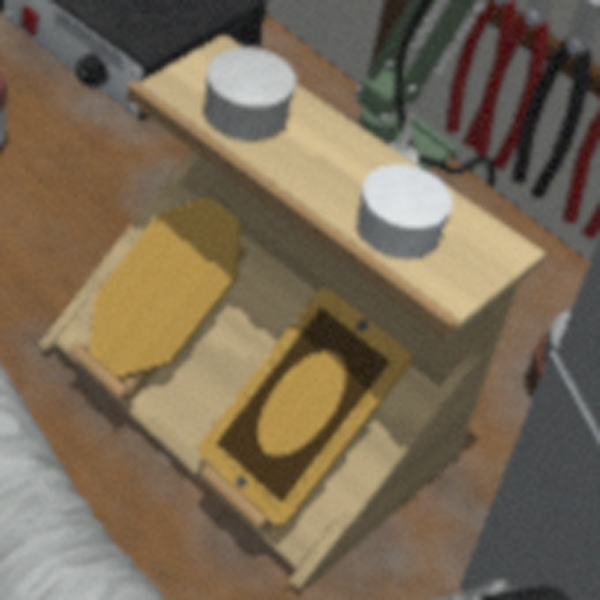

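View pics/top.png

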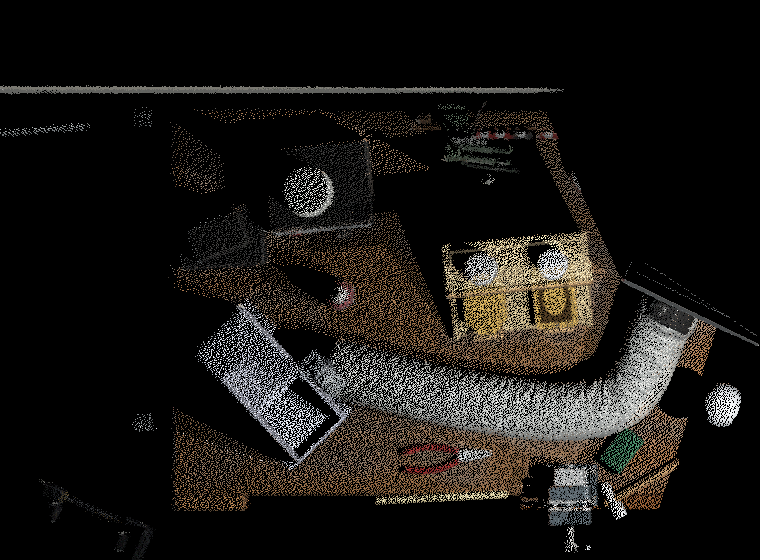

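Run:
```python
from h import *
P=[];K=[]
for n in ['scene','side']:
    zz=load(f'pics/{n}0.npz'); c=cloud(zz).reshape(-1,3); k=zz['d'].ravel()>0; P.append(c[k]); K.append(zz['p'].reshape(-1,3)[k])
for n,c in zip(['scene','side'],P):
    b=c[(c[:,0]>600)&(c[:,0]<680)&(c[:,1]>120)&(c[:,1]<180)&(abs(c[:,2])<15)]; print(n,'bench z',np.median(b[:,2]),len(b))
    s=c[(c[:,2]>148)&(c[:,2]<170)&(c[:,0]>350)&(c[:,0]<600)&(c[:,1]>200)&(c[:,1]<450)]
    r=cv2.minAreaRect(s[:,:2].astype(np.float32)); print('cover',r,np.median(s[:,2]),cv2.boxPoints(r).round(1).tolist())
    # edges by percentiles
    s=c[(c[:,2]>160)&(c[:,2]<172)&(c[:,0]>480)&(c[:,0]<700)&(c[:,1]>-190)&(c[:,1]<80)]
    r=cv2.minAreaRect(s[:,:2].astype(np.float32)); print('shelf',r,np.median(s[:,2]),cv2.boxPoints(r).round(1).tolist())
```

```text
scene bench z 1.4547368809485306 599
cover ((484.13671875, 323.438232421875), (155.088134765625, 130.10479736328125), 45.631900787353516) 158.7618685610471 [[383.3999938964844, 313.5], [476.3999938964844, 222.5], [584.9000244140625, 333.3999938964844], [491.8999938964844, 424.3999938964844]]
shelf ((621.0348510742188, -47.930267333984375), (78.80223083496094, 213.54234313964844), 6.0479207038879395) 168.10513139876258 [[570.5999755859375, 54.099998474121094], [593.0999755859375, -158.3000030517578], [671.5, -150.0], [649.0, 62.400001525878906]]
side bench z 0.27273603268383795 243
cover ((488.66705322265625, 319.9996337890625), (155.3999786376953, 130.62408447265625), 44.66511535644531) 157.26999227668142 [[387.5, 311.79998779296875], [479.29998779296875, 218.89999389648438], [589.7999877929688, 328.20001220703125], [498.0, 421.1000061035156]]
shelf ((622.9967041015625, -50.680450439453125), (77.55142974853516, 213.7318115234375), 5.268259048461914) 167.3844465089884 [[574.5999755859375, 52.20000076293945], [594.2000122070312, -160.6999969482422], [671.4000244140625, -153.5], [651.7999877929688, 59.29999923706055]]
```

```bash
cat >> h.py <<'E'
def T2(x,y,yaw): 
    c,s=np.cos(yaw),np.sin(yaw); return np.array([[c,-s,0,x],[s,c,0,y],[0,0,1,0],[0,0,0,1.]])
E
python3 - <<'E'
from h import *
from scipy.optimize import least_squares
# visible surfaces of chute as rectangles sampled: fit by signed dist to box union; sample model surface points & kdtree
def rect(o,a,b,n=2.):
    o,a,b=map(np.array,(o,a,b)); na=int(np.linalg.norm(a)/n)+1; nb=int(np.linalg.norm(b)/n)+1
    s,t=np.meshgrid(np.linspace(0,1,na),np.linspace(0,1,nb)); return o+s.reshape(-1,1)*a+t.reshape(-1,1)*b
M=np.vstack([rect([-11,-48,156.],[128,0,0],[0,96,0]),rect([25,-43,45.],[80,0,92],[0,86,0]),rect([-96,-43,7.],[121,0,38],[0,86,0])]+
 [rect([-14,y,20.],[126,0,0],[0,0,123]) for y in(-45,-43,43,45)])
from scipy.spatial import cKDTree
tr=cKDTree(M)
for n in ['scene','side','both']:
    c=np.vstack([cloud(load(f'pics/{m}0.npz')).reshape(-1,3) for m in (['scene','side'] if n=='both' else [n])])
    def cost(p):
        q=(c0-[p[0],p[1],p[3]])@T2(0,0,p[2])[:3,:3]
        return np.clip(tr.query(q)[0],0,8)
    p=np.array([450,300,np.radians(45),0.])
    for it in range(4):
        q=(c-[p[0],p[1],p[3]])@T2(0,0,p[2])[:3,:3]
        k=(q[:,0]>-90)&(q[:,0]<125)&(abs(q[:,1])<56)&(q[:,2]>12)&(q[:,2]<175); c0=c[k]
        r=least_squares(cost,p,loss='soft_l1',f_scale=2,diff_step=1e-4); p=r.x
    print(n,p[:2].round(1),np.degrees(p[2]).round(2),p[3].round(1),np.median(r.fun),len(c0))
E
```

```text
scene [443.8 303.9] 43.95 2.3 1.4113473226692608 4965
side [446.1 301.2] 43.53 0.9 1.525288742608053 3673
both [444.6 302.4] 43.13 1.8 1.7230888505282371 8656
```

```bash
cat >> h.py <<'E'
CH=T2(445,302.5,np.radians(43.6))
def chw(p): return CH[:3,:3]@np.array(p,float)+CH[:3,3]
E
python3 - <<'E'
from h import *
for n,(y0,y1,x0,x1) in {'scene':(145,285,150,260),'side':(135,255,160,260)}.items():
    z=load(f'pics/{n}0.npz'); S=5
    im=cv2.resize(z['p'][y0:y1,x0:x1],None,fx=S,fy=S,interpolation=cv2.INTER_CUBIC)
    def pt(p,c):
        u=(proj(z,chw(p))[0]-[x0,y0]+.5)*S; cv2.circle(im,tuple(u.astype(int).tolist()),4,c,-1)
    for p in [(-11,-48,156),(-11,48,156),(117,48,156),(117,-48,156)]: pt(p,(0,0,255))
    pt((-56,-68,113),(0,255,0)); pt((-96,43,7),(255,0,0)); pt((-96,-43,7),(255,0,0)); pt((-37,0,28),(0,255,255))
    cv2.imwrite(f'pics/ov_{n}.png',im[:600])
E
```

```text
(no output)
```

View pics/ov_scene.png

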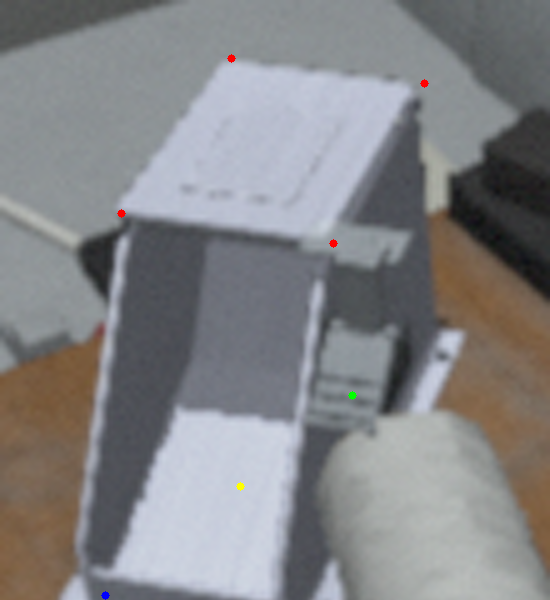

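View pics/ov_side.png

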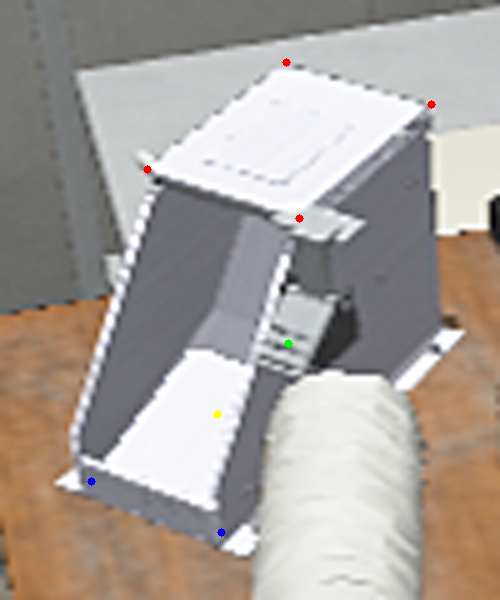

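```bash
cat >> h.py <<'E'
def toolR(yaw,tilt,flip=False):
    # tool z tilted from down toward heading yaw; tool x forward (flip: back)
    f=np.array([np.cos(yaw),np.sin(yaw),0]); k=np.array([0,0,1.])
    z=np.sin(tilt)*f-np.cos(tilt)*k; x=np.cos(tilt)*f+np.sin(tilt)*k
    if flip:x=-x
    return np.stack([x,np.cross(z,x),z],1)
def cur():
    from cell import env
    s=env.state(); return np.array(s['eef_pos']),R.from_euler('xyz',s['tcp_rot']).as_matrix(),s
def delta(pos,Rt,cp=None):
    p,Rc,_=cur() if cp is None else (cp[0],cp[1],0)
    rv=R.from_matrix(Rc.T@Rt).as_rotvec(); sh=Rc.T@(np.array(pos)-p)
    print('rot',rv.round(4).tolist(),'deg',np.degrees(np.linalg.norm(rv)).round(1),'shift m',(sh/1000).round(4).tolist()); return rv,sh
E
python3 - <<'E'
from h import *
yaw=np.radians(43.6);Rt=toolR(yaw,np.radians(35))
pad=chw([-56,-68,114]);print(pad)
for b in (150,40): delta(pad-b*Rt[:,2],Rt)
p,Rc,s=cur();print(Rc.round(3))
E
```

```text
[451.34050473 214.63761897 114.        ]
rot [-0.6015, 0.3964, 1.9058] deg 116.7 shift m [-0.2968, -0.3292, -0.0224]
rot [-0.6015, 0.3964, 1.9058] deg 116.7 shift m [-0.3217, -0.2712, 0.0676]
[[-0.92   0.393 -0.   ]
 [ 0.393  0.92  -0.001]
 [ 0.    -0.001 -1.   ]]
```

arm_command(targets=[[[-0.04, 0.03, 0.13], [-0.01, -0.01, -0.03], 255], [[-0.08, 0.05, 0.26], [-0.03, -0.03, -0.06], 255], [[-0.12, 0.08, 0.39], [-0.05, -0.05, -0.08], 255], [[-0.16, 0.11, 0.52], [-0.07, -0.07, -0.1], 255], [[-0.2, 0.13, 0.65], [-0.09, -0.1, -0.1], 255], [[-0.24, 0.16, 0.78], [-0.11, -0.13, -0.1], 255], [[-0.28, 0.19, 0.9], [-0.13, -0.16, -0.1], 255], [[-0.32, 0.21, 1.02], [-0.16, -0.19, -0.1], 255]])

```text
t: 0.95
eef_pos: [317.5, 335.9, 314.7]
tcp_rot: [2.968, -0.326, 1.73]
ft_force: [1.2, 0.0, 0.3]
opening: 0.387
```

Run:
```python
from h import *
yaw=np.radians(43.6);Rt=toolR(yaw,np.radians(35))
pad=chw([-56,-68,114])
delta(pad-150*Rt[:,2],Rt);print(cur()[2]['joints'].round(2))
```

```text
rot [-0.2774, 0.1848, 0.8824] deg 54.0 shift m [-0.2045, 0.0391, 0.02]
[0.53 0.03 1.99 0.31 0.86 0.23]
```

arm_command(targets=[[[-0.035, 0.023, 0.11], [-0.026, 0.005, 0.002], 255], [[-0.07, 0.046, 0.22], [-0.052, 0.01, 0.005], 255], [[-0.105, 0.07, 0.33], [-0.078, 0.015, 0.008], 255], [[-0.14, 0.093, 0.44], [-0.104, 0.02, 0.01], 255], [[-0.175, 0.116, 0.55], [-0.13, 0.025, 0.013], 255], [[-0.21, 0.139, 0.66], [-0.155, 0.03, 0.015], 255], [[-0.245, 0.162, 0.77], [-0.18, 0.035, 0.018], 255], [[-0.277, 0.185, 0.882], [-0.2045, 0.039, 0.02], 255]])

```text
t: 1.75
eef_pos: [390.4, 155.7, 236.8]
tcp_rot: [3.141, -0.61, 0.761]
ft_force: [1.2, -0.3, 0.4]
opening: 0.005
```

Run:
```python
from h import *
from cell import read_camera,get_calibration
yaw=np.radians(43.6);Rt=toolR(yaw,np.radians(35))
pad=chw([-56,-68,114])
c=get_calibration('wrist');p,d=read_camera('wrist');np.savez('pics/w1.npz',p=p,d=d,**c)
z=load('pics/w1.npz')
for q in [(-56,-68,113),(-11,-48,156),(-11,48,156),(0,0,150)]:
    u=proj(z,chw(q))[0];print(u.round()); cv2.circle(p,tuple(u.astype(int).tolist()),4,(0,255,0),-1)
cv2.imwrite('pics/w1.png',p)
delta(pad-40*Rt[:,2],Rt);print(cur()[2]['joints'].round(2))
```

```text
[281. 197.]
[260. 135.]
[157. 135.]
[210. 129.]
rot [0.0021, 0.0007, -0.0078] deg 0.5 shift m [0.0006, -0.0021, 0.1088]
[-0.07  0.03  2.34  0.96  0.54 -0.04]
```

View pics/w1.png

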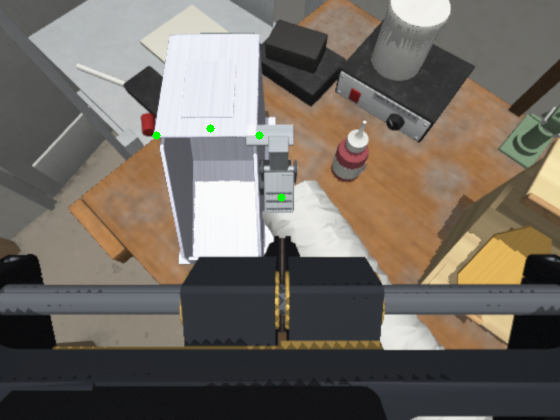

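arm_command(targets=[[[0, 0, -0.008], [0.0006, -0.002, 0.035], 255], [[0, 0, -0.008], [0.0006, -0.002, 0.07], 255], [[0, 0, -0.008], [0.0006, -0.002, 0.1], 255], [[0, 0, -0.008], [0.0006, -0.002, 0.125], 255], [[0, 0, -0.008], [0.0006, -0.002, 0.138], 255], [[0, 0, -0.008], [0.0006, -0.002, 0.14], 255]])

```text
t: 2.4
eef_pos: [447.0, 214.6, 121.4]
tcp_rot: [3.136, -0.608, 0.776]
ft_force: [-0.6, -0.2, -0.1]
opening: 0.002
```

Run:
```python
from h import *
yaw=np.radians(43.6);Rt=toolR(yaw,np.radians(35))
pad=chw([-56,-68,114])
delta(pad,Rt);s=cur()[2];print(s['joints'].round(2),s['ft_force'])
```

```text
rot [-0.0035, 0.0031, 0.0127] deg 0.8 shift m [-0.0017, 0.003, 0.0079]
[ 0.12  0.39  2.35  1.84  0.37 -0.85] [-0.60130055 -0.20534557 -0.06283943]
```

arm_command(targets=[[[0, 0, 0.01], [-0.001, 0.003, 0.005], 255], [[0, 0, 0.01], [-0.001, 0.003, 0.009], 255], [[0, 0, 0.01], [-0.001, 0.003, 0.012], 255], [[0, 0, 0.01], [-0.001, 0.003, 0.015], 255], [[0, 0, 0.01], [-0.001, 0.003, 0.015], 255]])

```text
t: 2.9
eef_pos: [454.4, 216.6, 110.0]
tcp_rot: [3.141, -0.609, 0.763]
ft_force: [-4.7, -7.6, 5.0]
opening: 0.004
```

Run:
```python
from h import *
from cell import read_camera
s=cur()[2];print(s['joints'].round(2),s['ft_force'])
p,d=read_camera('scene');cv2.imwrite('pics/s2.png',p)
```

```text
[ 0.12  0.43  2.34  1.93  0.37 -0.93] [-4.74086443 -7.62370701  5.0092007 ]
```

View pics/s2.png

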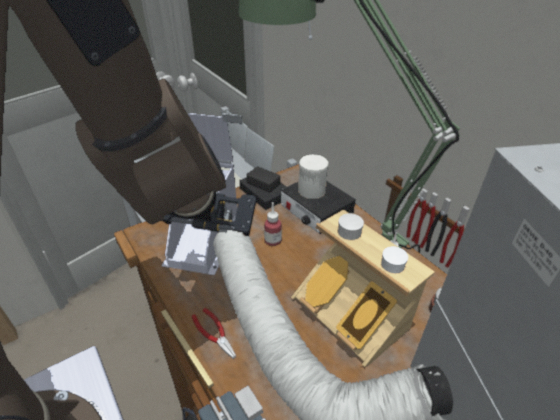

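The cover appears to stand open, with its panel at (215,135). I'll back off square to the pad and check.

arm_command(targets=[[[0, 0, 0], [0, 0, -0.01], 255], [[0, 0, 0], [0, 0, -0.03], 255], [[0, 0, 0], [0, 0, -0.06], 255], [[0, 0, 0], [0, 0, -0.1], 255], [[0, 0, 0], [0, 0, -0.14], 255], [[0, 0, 0], [0, 0, -0.17], 255], [[0, 0, 0], [0, 0, -0.17], 255]])

```text
t: 3.65
eef_pos: [383.8, 148.7, 252.9]
tcp_rot: [3.134, -0.613, 0.767]
ft_force: [0.8, -1.0, -0.8]
opening: 0.0
```

Run:
```python
from h import *
from cell import read_camera,get_calibration
s=cur()[2];print(s['joints'].round(2),s['ft_force'])
p,d=read_camera('side');cv2.imwrite('pics/sd3.png',p)
c=get_calibration('wrist');p,d=read_camera('wrist');cv2.imwrite('pics/w3.png',p);np.savez('pics/w3.npz',p=p,d=d,**c)
```

```text
[-0.09 -0.02  2.33  0.89  0.59  0.02] [ 0.81644012 -1.00093398 -0.82271516]
```

View pics/w3.png

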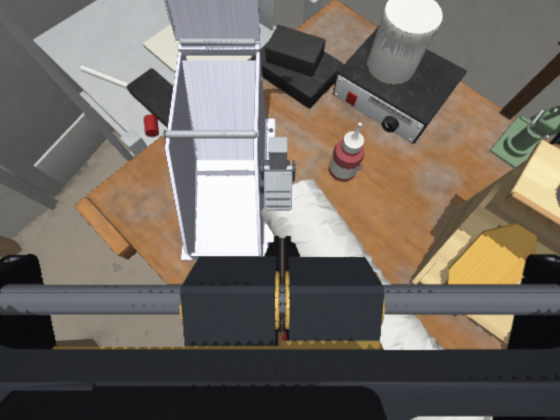

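The cover is open, with the hinge near (217,45) and the lip bar across (168–257,134). Next I'll find the plate's pose.

Run:
```python
from h import *
for n in ['scene','side']:
    z=load(f'pics/{n}0.npz');C=cloud(z)
    lo=np.array([15,0,0]);
    hsv=cv2.cvtColor(z['p'],cv2.COLOR_BGR2HSV)
    # region: rack bay right
    k=(C[...,0]>515)&(C[...,0]<640)&(C[...,1]>-150)&(C[...,1]<-60)&(C[...,2]>20)&(C[...,2]<115)
    k&=(hsv[...,1]>140)
    P=C[k]; 
    nrm=np.array([-np.sin(np.radians(38))*np.cos(.1),-np.sin(np.radians(38))*np.sin(.1),np.cos(np.radians(38))])
    h=P@nrm; 
    m=np.median(h); s=P[abs(h-m)<6]
    c=s.mean(0); _,_,V=np.linalg.svd(s-c); nn=V[2]*np.sign(V[2][2])
    print(n,len(s),'normal tilt',np.degrees(np.arccos(nn[2])).round(1),'az',np.degrees(np.arctan2(-nn[1],-nn[0])).round(1))
    xx=np.array([np.cos(np.radians(38)),0,np.sin(np.radians(38))]);xx=R.from_euler('z',.1).apply(xx); yy=np.cross(nrm,xx)
    q=np.stack([s@xx,s@yy],1).astype(np.float32); r=cv2.minAreaRect(q);print(r)
    ctr=r[0][0]*xx+r[0][1]*yy+m*nrm; print('centre face',ctr.round(1))
    # rack side profile: bench frame rack
    RK=T2(579,-53.5,np.radians(5.8)); Q=(C.reshape(-1,3)-RK[:3,3])@RK[:3,:3]
    Q=Q[(Q[:,0]>-40)&(Q[:,0]<-20)&(abs(Q[:,1])<125)&(Q[:,2]<150)&(Q[:,2]>-5)]
    for y in range(-120,121,5):
        t=Q[abs(Q[:,1]-y)<2.5]
        if len(t): print(y,t[:,2].max().round(),t[:,2].min().round(),end=' | ')
    print()
    im=np.zeros_like(z['p']); im[k]=z['p'][k]; cv2.imwrite(f'pics/mask_{n}.png',im)
```

```text
scene 1390 normal tilt 38.0 az 5.8
((484.0367126464844, -160.81256103515625), (58.09450149536133, 106.94642639160156), 89.87016296386719)
centre face [ 573.5 -104.1   69.1]
-120 3.0 -3.0 | -115 3.0 -1.0 | -110 3.0 -1.0 | -105 4.0 -1.0 | -100 34.0 -1.0 | -95 40.0 8.0 | -90 43.0 23.0 | -85 39.0 21.0 | -80 57.0 23.0 | -75 63.0 23.0 | -70 64.0 45.0 | -65 64.0 45.0 | -60 62.0 47.0 | -55 63.0 45.0 | -50 65.0 44.0 | -45 63.0 44.0 | -40 62.0 42.0 | -35 64.0 46.0 | -30 62.0 45.0 | -25 63.0 44.0 | -20 61.0 44.0 | -10 40.0 22.0 | -5 40.0 23.0 | 0 41.0 23.0 | 5 38.0 21.0 | 10 41.0 21.0 | 15 40.0 21.0 | 20 61.0 22.0 | 25 62.0 21.0 | 30 61.0 22.0 | 35 62.0 23.0 | 40 62.0 43.0 | 45 61.0 45.0 | 50 62.0 43.0 | 55 62.0 45.0 | 60 61.0 45.0 | 65 62.0 46.0 | 70 62.0 45.0 | 75 63.0 45.0 | 80 62.0 21.0 | 85 58.0 21.0 | 90 35.0 23.0 | 95 40.0 18.0 | 100 38.0 23.0 | 115 3.0 -0.0 | 120 4.0 -2.0 | 
side 668 normal tilt 38.1 az 5.7
((484.3059997558594, -162.32847595214844), (61.6738395690918, 110.67240142822266), 89.90830993652344)
centre face [ 575.  -105.4   67.8]
-110 -0.0 -0.0 | -105 15.0 -1.0 | -100 40.0 -2.0 | -95 36.0 21.0 | -90 36.0 22.0 | -85 37.0 19.0 | -80 60.0 21.0 | -75 58.0 21.0 | -70 62.0 21.0 | -65 62.0 43.0 | -60 61.0 44.0 | -55 60.0 42.0 | -50 61.0 44.0 | -45 61.0 46.0 | -40 62.0 44.0 | -35 60.0 43.0 | -30 60.0 44.0 | -25 62.0 43.0 | -20 57.0 44.0 | -5 39.0 17.0 | 0 37.0 19.0 | 5 36.0 20.0 | 10 35.0 20.0 | 15 39.0 18.0 | 20 59.0 20.0 | 25 59.0 19.0 | 30 57.0 21.0 | 35 59.0 19.0 | 40 59.0 42.0 | 45 59.0 42.0 | 50 59.0 43.0 | 55 60.0 41.0 | 60 58.0 40.0 | 65 60.0 44.0 | 70 58.0 44.0 | 75 59.0 46.0 | 80 59.0 50.0 | 85 20.0 20.0 | 90 29.0 21.0 | 95 33.0 19.0 | 100 35.0 22.0 | 115 3.0 -0.0 | 120 3.0 -1.0 |
```

```bash
cat >> h.py <<'E'
PL=np.array([576,-104.6,66.]); RP=toolR(np.radians(5.8),np.radians(38))
E
python3 - <<'E'
from h import *
delta(PL-150*RP[:,2],RP)
E
```

```text
rot [-0.3921, 0.0485, 0.5329] deg 38.0 shift m [-0.1285, 0.2591, -0.0088]
```

arm_command(targets=[[[-0.05, 0.006, 0.067], [-0.016, 0.032, -0.01], 0], [[-0.1, 0.012, 0.134], [-0.032, 0.065, -0.018], 0], [[-0.15, 0.018, 0.2], [-0.048, 0.097, -0.022], 0], [[-0.2, 0.024, 0.267], [-0.064, 0.13, -0.022], 0], [[-0.25, 0.03, 0.333], [-0.08, 0.162, -0.02], 0], [[-0.3, 0.036, 0.4], [-0.096, 0.195, -0.016], 0], [[-0.35, 0.042, 0.467], [-0.112, 0.227, -0.012], 0], [[-0.392, 0.0485, 0.533], [-0.1285, 0.259, -0.009], 0]])

```text
t: 4.55
eef_pos: [484.0, -114.5, 180.6]
tcp_rot: [-3.139, -0.657, 0.097]
ft_force: [0.7, -0.4, 0.3]
opening: 0.624
```

Run:
```python
from h import *
from cell import read_camera,get_calibration
delta(PL-150*RP[:,2],RP);s=cur()[2];print(s['joints'].round(2),s['ft_force'])
c=get_calibration('wrist');p,d=read_camera('wrist');np.savez('pics/w4.npz',p=p,d=d,**c)
z=load('pics/w4.npz'); Rk=RP
for a in (-55,0,55):
  for b in (-30,0,30):
    u=proj(z,PL+Rk@np.array([a,b,-3]))[0]; cv2.circle(p,tuple(u.astype(int).tolist()),3,(0,255,0),-1)
cv2.imwrite('pics/w4.png',p)
```

```text
rot [-0.0001, 0.0066, -0.0034] deg 0.4 shift m [0.0023, -0.0006, -0.0028]
[-0.58  0.26  2.31  1.48  0.4  -0.47] [ 0.73332974 -0.43423452  0.32755827]
```

View pics/w4.png

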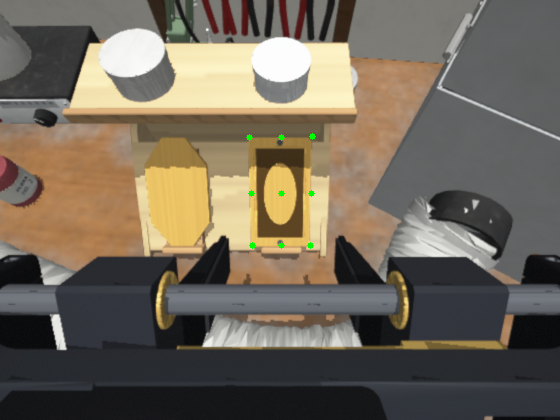

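arm_command(targets=[[[0, 0.006, -0.003], [0.001, 0, 0.01], 0], [[0, 0.006, -0.003], [0.002, 0, 0.03], 0], [[0, 0.006, -0.003], [0.002, -0.001, 0.06], 0], [[0, 0.006, -0.003], [0.002, -0.001, 0.085], 0], [[0, 0.006, -0.003], [0.002, -0.001, 0.1], 0], [[0, 0.006, -0.003], [0.002, -0.001, 0.105], 0], [[0, 0.006, -0.003], [0.002, -0.001, 0.105], 0]])

```text
t: 5.3
eef_pos: [549.0, -105.1, 99.7]
tcp_rot: [-3.142, -0.663, 0.106]
ft_force: [-0.2, 0.2, 0.1]
opening: 1.0
```

Run:
```python
from h import *
delta(PL+8*RP[:,2],RP);s=cur()[2];print(s['joints'].round(2),s['ft_force'])
from cell import read_camera,get_calibration
c=get_calibration('wrist');p,d=read_camera('wrist');np.savez('pics/w5.npz',p=p,d=d,**c);cv2.imwrite('pics/w5.png',p)
```

```text
rot [-0.0026, 0.0004, 0.0034] deg 0.2 shift m [0.0005, 0.0024, 0.0511]
[-0.48  0.5   2.26  2.06  0.39 -1.  ] [-0.18197047  0.19449541  0.11856484]
```

View pics/w5.png

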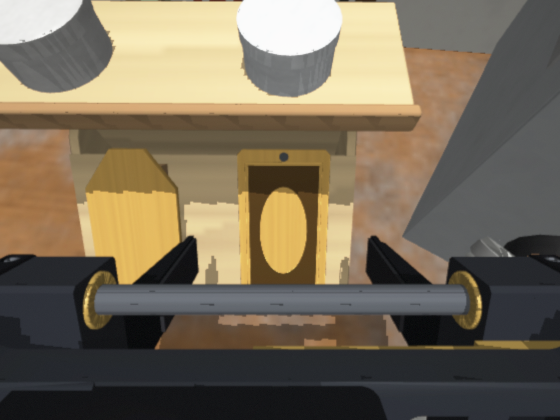

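arm_command(targets=[[[0, 0, 0.003], [0.0005, 0.002, 0.015], 0], [[0, 0, 0.003], [0.0005, 0.002, 0.03], 0], [[0, 0, 0.003], [0.0005, 0.002, 0.042], 0], [[0, 0, 0.003], [0.0005, 0.002, 0.049], 0], [[0, 0, 0.003], [0.0005, 0.002, 0.051], 0], [[0, 0, 0.003], [0.0005, 0.002, 0.051], 0]])

```text
t: 5.95
eef_pos: [581.1, -104.5, 61.8]
tcp_rot: [-3.141, -0.666, 0.102]
ft_force: [0.3, -0.6, 1.0]
opening: 0.998
```

Run:
```python
from h import *
delta(PL+8*RP[:,2],RP);s=cur()[2];print(s['joints'].round(2),s['ft_force'])
```

```text
rot [-0.001, -0.0026, 0.0007] deg 0.2 shift m [-0.0014, -0.0004, 0.0016]
[-0.44  0.61  2.21  2.23  0.42 -1.15] [ 0.25040306 -0.61087246  1.04859559]
```

arm_command(targets=[[[0, 0, 0], [-0.001, 0, 0.0015], 60], [[0, 0, 0], [-0.001, 0, 0.0015], 255], [[0, 0, 0], [-0.001, 0, 0.0015], 255], [[0, 0, 0], [-0.001, 0, 0.0015], 255], [[0, 0, 0], [-0.001, 0, 0.0015], 255], [[0, 0, 0], [-0.001, 0, 0.0015], 255], [[0, 0, 0], [-0.001, 0, 0.0015], 255]])

```text
t: 6.65
eef_pos: [581.4, -104.4, 59.9]
tcp_rot: [-3.141, -0.666, 0.102]
ft_force: [-1.1, 0.8, 2.9]
opening: 0.628
```

Run:
```python
from h import *
s=cur()[2];print(s['opening']*95,s['ft_force'],s['moment'])
p,Rc,_=cur()
# lift: rack normal first 25mm = -z, then world: -x up
for w in [(-40,-4,60),(-80,-8,110),(-110,-11,150)]: print((Rc.T@np.array(w)).round(1))
```

```text
59.61382037528108 [-1.08331265  0.8265689   2.91461435] [0.19618064 0.36282541 0.19705131]
[  5.5  -0.1 -72. ]
[   4.8   -0.3 -136.2]
[   5.8   -0.4 -186.2]
```

arm_command(targets=[[[0, 0, 0], [0, 0, -0.008], 255], [[0, 0, 0], [0, 0, -0.022], 255], [[0, 0, 0], [-0.005, 0, -0.042], 255], [[0, 0, 0], [-0.01, 0, -0.067], 255], [[0, 0, 0], [-0.014, 0, -0.092], 255], [[0, 0, 0], [-0.018, 0, -0.12], 255], [[0, 0, 0], [0, 0, -0.15], 255], [[0, 0, 0], [0.02, 0, -0.18], 255]])

```text
t: 7.45
eef_pos: [488.2, -113.0, 195.9]
tcp_rot: [-3.135, -0.669, 0.101]
ft_force: [1.2, 1.4, -2.4]
opening: 0.631
```

Run:
```python
from h import *
from cell import read_camera,get_calibration
s=cur()[2];print(s['opening']*95,s['ft_force'],s['joints'].round(2),s['eef_pos'])
c=get_calibration('wrist');p,d=read_camera('wrist');np.savez('pics/w6.npz',p=p,d=d,**c);cv2.imwrite('pics/w6.png',p)
Rf=toolR(np.radians(43.6),0,True);Rn=toolR(np.radians(43.6),0)
L=chw([22,0,165+4.5]); print(L)
for r in (Rf,Rn): delta(L+[0,0,80],r)
for w in ([430,-60,300],): delta(w,Rf)
```

```text
59.94294901830891 [ 1.15014294  1.38133327 -2.43868905] [-0.58  0.23  2.28  1.39  0.41 -0.37] [ 488.18860957 -113.03476952  195.87030924]
[460.93178095 317.67162996 169.5       ]
rot [-0.8265, -0.276, 2.3661] deg 144.5 shift m [0.0435, -0.4317, -0.0273]
rot [0.2162, -0.6474, -0.6329] deg 53.3 shift m [0.0435, -0.4317, -0.0273]
rot [-0.8265, -0.276, 2.3661] deg 144.5 shift m [0.021, -0.0595, -0.1116]
```

View pics/w6.png

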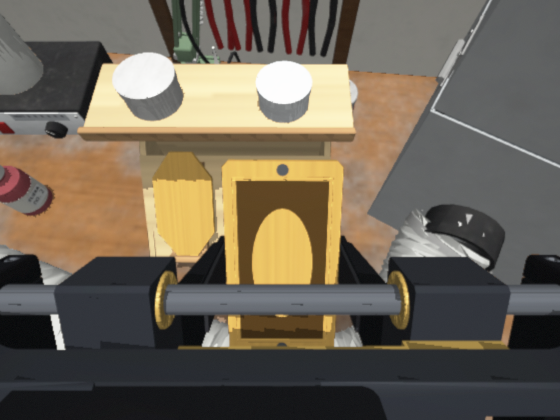

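arm_command(targets=[[[0.02, -0.06, -0.06], [0.015, -0.03, -0.015], 255], [[0.045, -0.14, -0.13], [0.025, -0.075, -0.025], 255], [[0.075, -0.22, -0.21], [0.035, -0.125, -0.035], 255], [[0.1, -0.3, -0.29], [0.04, -0.175, -0.04], 255], [[0.13, -0.38, -0.37], [0.043, -0.225, -0.04], 255], [[0.155, -0.46, -0.45], [0.0435, -0.275, -0.04], 255], [[0.18, -0.54, -0.53], [0.0435, -0.32, -0.04], 255], [[0.21, -0.63, -0.61], [0.0435, -0.365, -0.035], 255]])

```text
t: 8.3
eef_pos: [468.1, 176.7, 250.3]
tcp_rot: [3.127, -0.054, 0.711]
ft_force: [1.8, -1.6, -4.0]
opening: 0.627
```

Run:
```python
from h import *
s=cur()[2];print(s['opening']*95,s['ft_force'],s['joints'].round(2),s['eef_pos'])
Rn=toolR(np.radians(43.6),0)
delta(chw([22,0,245]),Rn)
```

```text
59.542861125966155 [ 1.78761248 -1.61045236 -3.98109199] [0.22 0.25 1.84 0.02 0.99 1.07] [468.07930242 176.74781593 250.29585545]
rot [0.0155, -0.0533, -0.0506] deg 4.3 shift m [0.0861, -0.1116, 0.0083]
```

arm_command(targets=[[[0, 0, 0], [0, 0, 0], 255], [[0, 0, 0], [0, 0, 0], 255]])

```text
t: 8.5
eef_pos: [468.3, 176.6, 248.6]
tcp_rot: [3.129, -0.056, 0.71]
ft_force: [0.3, -0.9, -2.5]
opening: 0.625
```

Run:
```python
from h import *
s=cur()[2];print(s['opening']*95,s['ft_force'],s['joints'].round(2),s['eef_pos'])
Rn=toolR(np.radians(43.6),0)
delta(chw([22,0,245]),Rn)
```

```text
59.37177892273969 [ 0.25732383 -0.91781216 -2.53714424] [0.22 0.25 1.85 0.02 0.99 1.07] [468.27004342 176.55293978 248.56489771]
rot [0.0137, -0.0559, -0.0508] deg 4.4 shift m [0.0861, -0.1119, 0.007]
```

arm_command(targets=[[[0, -0.02, -0.02], [0.018, -0.025, 0], 255], [[0.01, -0.056, -0.05], [0.04, -0.052, 0], 255], [[0.013, -0.056, -0.051], [0.06, -0.08, 0.003], 255], [[0.013, -0.056, -0.051], [0.078, -0.1, 0.006], 255], [[0.013, -0.056, -0.051], [0.086, -0.112, 0.007], 255], [[0.013, -0.056, -0.051], [0.086, -0.112, 0.007], 255], [[0.013, -0.056, -0.051], [0.086, -0.112, 0.007], 255]])

```text
t: 9.2
eef_pos: [462.2, 314.7, 245.8]
tcp_rot: [3.139, -0.0, 0.756]
ft_force: [0.4, 0.3, -3.6]
opening: 0.626
```

Run:
```python
from h import *
from cell import read_camera,get_calibration
s=cur()[2];print(s['opening']*95,s['ft_force'],s['joints'].round(2),s['eef_pos'])
Rn=toolR(np.radians(43.6),0)
delta(chw([22,0,159]),Rn)
for n in ['wrist','side','scene']:
    c=get_calibration(n);p,d=read_camera(n);np.savez(f'pics/{n}7.npz',p=p,d=d,**c)
    z=load(f'pics/{n}7.npz')
    for q in [(0,-43,150),(0,0,150),(0,43,150)]:
        u=proj(z,chw(q))[0]; cv2.circle(p,tuple(u.astype(int).tolist()),2,(0,255,0),-1)
    cv2.imwrite(f'pics/{n}7.png',p)
```

```text
59.428224233772326 [ 0.35629839  0.30444254 -3.58502228] [ 0.48  0.37  1.68 -0.    1.09  1.3 ] [462.15295095 314.72050458 245.76554161]
rot [0.0024, -0.0001, -0.0049] deg 0.3 shift m [0.0011, -0.0032, 0.0868]
```

View pics/wrist7.png

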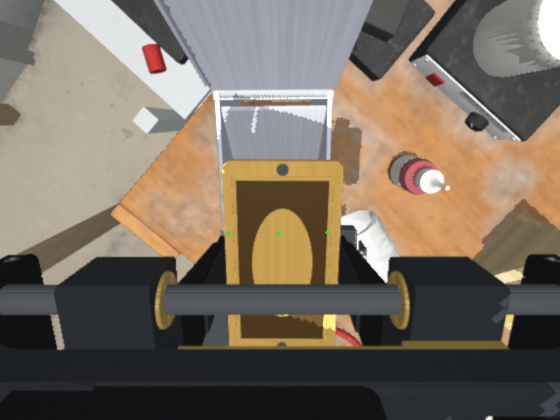

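View pics/side7.png

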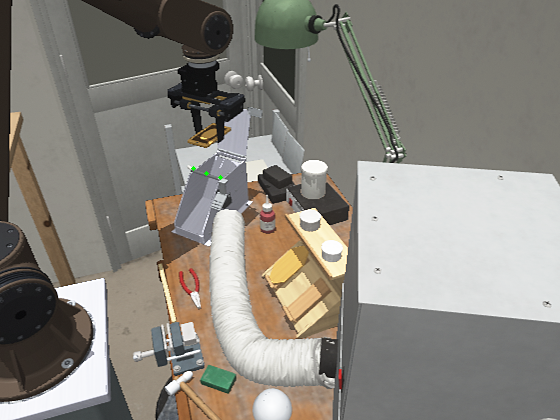

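Run:
```python
from h import *
p,Rc,_=cur()
z=load('pics/wrist7.npz');C=cloud(z)
T=(C-p)@Rc*1.0
Q=(C-CH[:3,3])@CH[:3,:3]
# plate points
k=(T[...,2]>-40)&(T[...,2]<20)&(abs(T[...,0])<70)&(abs(T[...,1])<31)
k[:, :]&=(np.arange(420)[:,None]<280)
t=T[k];print('plate tool x',t[:,0].min(),t[:,0].max(),'y',np.percentile(t[:,1],[1,99]),'z',np.median(t[:,2]))
for r in (100,110,125,140):
    print(r,[Q[r,c].round(0).tolist() for c in (214,217,219,221,224,328,331,333,336)])
for s in ['side','scene']:
    zz=load(f'pics/{s}7.npz')
    x0,y0=proj(zz,chw([20,0,190]))[0].astype(int)
    a=zz['p'][max(0,y0-45):y0+75,x0-60:x0+60]; cv2.imwrite(f'pics/{s}7c.png',cv2.resize(a,None,fx=5,fy=5,interpolation=cv2.INTER_CUBIC))
```

```text
plate tool x -9.44065585575812 54.362790623565004 y [-30.11662375  29.6660436 ] z -11.48162086099215
100 [[119.0, 79.0, -1.0], [110.0, 47.0, 147.0], [110.0, 46.0, 145.0], [110.0, 44.0, 145.0], [110.0, 42.0, 145.0], [110.0, -41.0, 143.0], [110.0, -43.0, 144.0], [118.0, -66.0, -0.0], [118.0, -70.0, 0.0]]
110 [[107.0, 79.0, -1.0], [102.0, 48.0, 143.0], [102.0, 47.0, 144.0], [103.0, 46.0, 138.0], [103.0, 44.0, 137.0], [102.0, -41.0, 144.0], [102.0, -43.0, 144.0], [106.0, -67.0, -0.0], [106.0, -70.0, 0.0]]
125 [[89.0, 80.0, 1.0], [91.0, 49.0, 144.0], [91.0, 47.0, 143.0], [91.0, 46.0, 141.0], [91.0, 47.0, 123.0], [90.0, -41.0, 144.0], [89.0, -65.0, 0.0], [89.0, -67.0, 2.0], [89.0, -71.0, -0.0]]
140 [[71.0, 81.0, -0.0], [79.0, 50.0, 143.0], [79.0, 48.0, 144.0], [79.0, 46.0, 143.0], [78.0, 46.0, 129.0], [78.0, -41.0, 144.0], [70.0, -65.0, 1.0], [70.0, -68.0, 0.0], [70.0, -72.0, 0.0]]
```

View pics/scene7c.png

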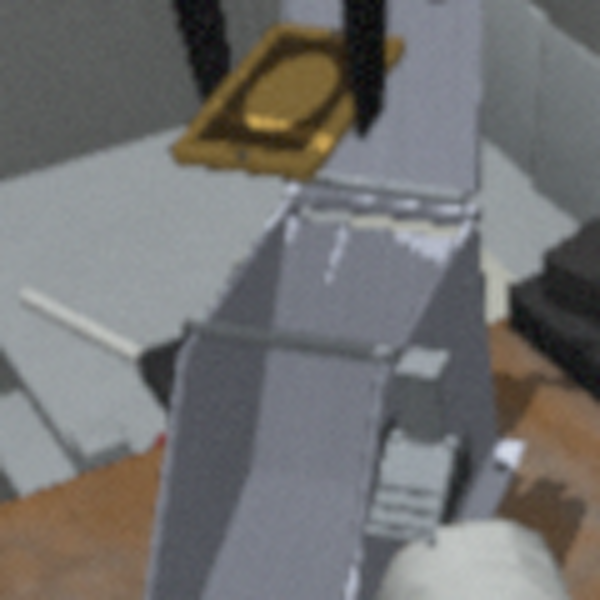

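Run:
```python
from h import *
delta(chw([22,2,157]),toolR(np.radians(43.6),0))
```

```text
rot [0.0027, -0.0009, -0.0055] deg 0.4 shift m [0.0008, -0.0054, 0.0892]
```

arm_command(targets=[[[0.002, -0.001, -0.005], [0.001, -0.003, 0.015], 255], [[0.002, -0.001, -0.005], [0.001, -0.005, 0.035], 255], [[0.002, -0.001, -0.005], [0.001, -0.005, 0.055], 255], [[0.002, -0.001, -0.005], [0.001, -0.005, 0.072], 255], [[0.002, -0.001, -0.005], [0.001, -0.005, 0.084], 255], [[0.002, -0.001, -0.005], [0.001, -0.005, 0.089], 255], [[0.002, -0.001, -0.005], [0.001, -0.005, 0.089], 255], [[0.002, -0.001, -0.005], [0.001, -0.005, 0.089], 255]])

```text
t: 10.15
eef_pos: [460.1, 320.3, 157.7]
tcp_rot: [3.141, -0.001, 0.762]
ft_force: [-0.1, 0.1, -3.8]
opening: 0.626
```

Run:
```python
from h import *
from cell import read_camera,get_calibration
delta(chw([22,2,157]),toolR(np.radians(43.6),0)); s=cur()[2];print(s['opening']*95,s['ft_force'])
for n in ['wrist','scene']:
    c=get_calibration(n);p,d=read_camera(n)
    if n=='scene': p=cv2.resize(p[120:290,130:300],(600,600),interpolation=cv2.INTER_CUBIC)
    cv2.imwrite(f'pics/{n}8.png',p)
```

```text
rot [0.001, -0.0008, 0.0007] deg 0.1 shift m [-0.0012, 0.0004, 0.0007]
59.50879725837528 [-0.06399522  0.05143866 -3.80572827]
```

View pics/wrist8.png

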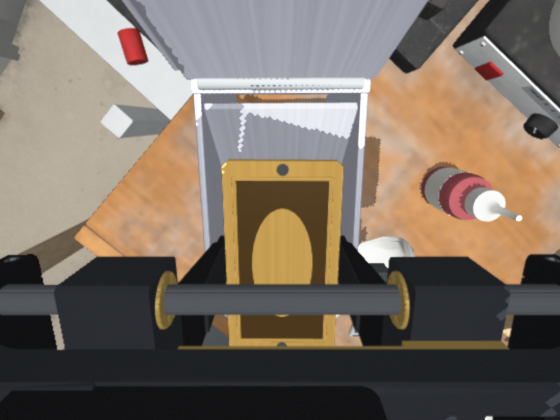

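View pics/scene8.png

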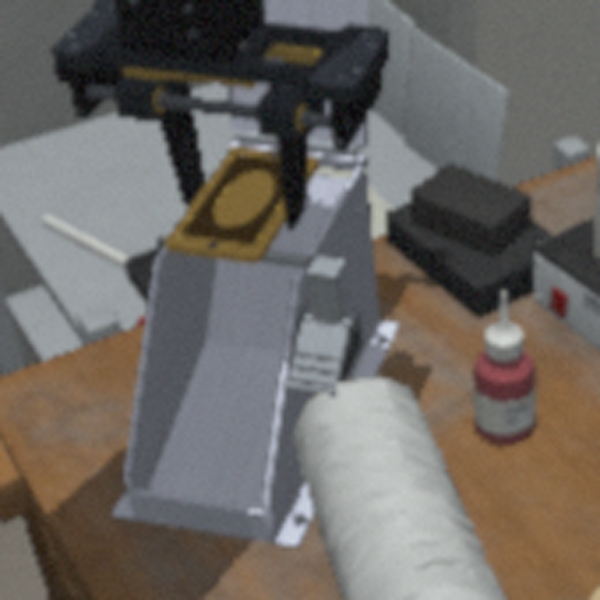

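arm_command(targets=[[[0, 0, 0], [0, 0, 0], 0], [[0, 0, 0], [0, 0, 0], 0], [[0, 0, 0], [0, 0, 0], 0], [[0, 0, 0], [0, 0, 0], 0], [[0, 0, 0], [0, 0, 0], 0], [[0, 0, 0], [0, 0, 0], 0], [[0, 0, 0], [0, 0, 0], 0], [[0, 0, 0], [0, 0, 0], 0]])

```text
t: 11.05
eef_pos: [459.7, 320.2, 157.0]
tcp_rot: [3.141, 0.0, 0.762]
ft_force: [-0.7, 0.6, -0.5]
opening: 1.001
```

Run:
```python
from h import *
from cell import read_camera,get_calibration
for n in ['scene']:
    p,d=read_camera(n)
    p=cv2.resize(p[120:290,130:300],(600,600),interpolation=cv2.INTER_CUBIC)
    cv2.imwrite(f'pics/{n}9.png',p)
```

```text
(no output)
```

View pics/scene9.png

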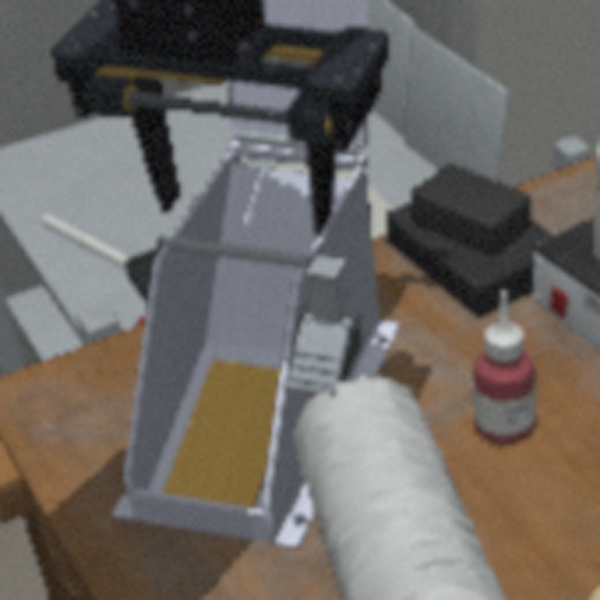

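The plate lies plain back up in the outlet, around (220,430) in the crop. I'll lift clear and verify.

arm_command(targets=[[[0, 0, 0], [0, 0, -0.03], 0], [[0, 0, 0], [0, 0, -0.07], 0], [[0, 0, 0], [0, 0, -0.11], 0], [[0, 0, 0], [0, 0, -0.14], 0], [[0, 0, 0], [0, 0, -0.15], 0], [[0, 0, 0], [0, 0, -0.15], 0], [[0, 0, 0], [0, 0, -0.15], 0]])

```text
t: 11.8
eef_pos: [459.3, 320.1, 305.6]
tcp_rot: [3.141, 0.002, 0.762]
ft_force: [-0.8, 0.0, -0.5]
opening: 0.997
```

Run:
```python
from h import *
from cell import read_camera,get_calibration
z0={n:load(f'pics/{n}0.npz') for n in ('scene','side')}
for n in ['scene','side']:
    c=get_calibration(n);p,d=read_camera(n);np.savez(f'pics/{n}10.npz',p=p,d=d,**c);cv2.imwrite(f'pics/{n}10.png',p)
    z=load(f'pics/{n}10.npz');C=cloud(z);Q=(C-CH[:3,3])@CH[:3,:3]
    hsv=cv2.cvtColor(p,cv2.COLOR_BGR2HSV)
    k=(hsv[...,1]>120)&(Q[...,0]>-100)&(Q[...,0]<20)&(abs(Q[...,1])<42)&(Q[...,2]<70)&(Q[...,2]>5)
    s=Q[k];c=s.mean(0);V=np.linalg.svd(s-c)[2][2]
    print(n,len(s),'min',np.percentile(s,1,0).round(),'max',np.percentile(s,99,0).round(),'mean',c.round(1),'tilt',np.degrees(np.arccos(abs(V[2]))).round(1))
    df=np.abs(p.astype(int)-z0[n]['p']).max(2); 
    im=p.copy(); im[df>45]=(0,0,255); cv2.imwrite(f'pics/diff_{n}.png',im)
```

```text
scene 820 min [-87. -24.  16.] max [ 2. 30. 47.] mean [-45.8   4.8  30.6] tilt 17.7
side 423 min [-87. -20.  14.] max [ 3. 31. 45.] mean [-48.1   8.7  28.2] tilt 17.9
```

View pics/scene10.png

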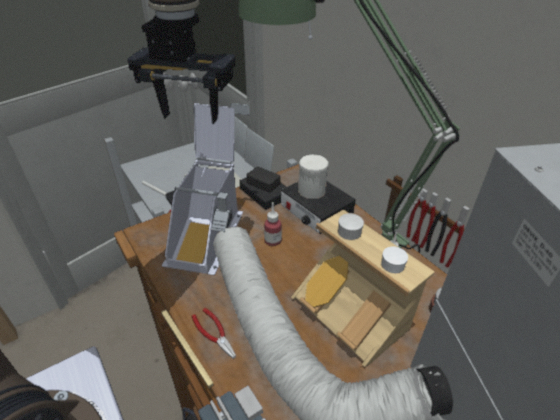

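View pics/diff_side.png

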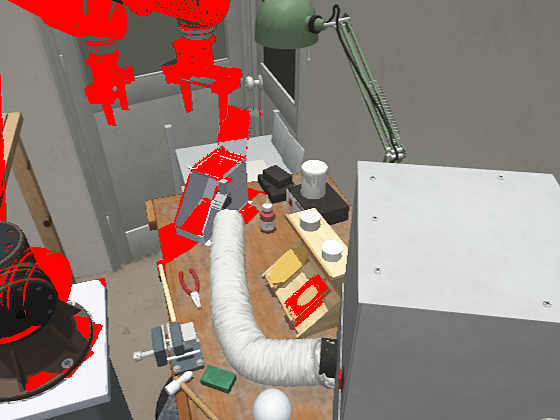

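```bash
python3 -c "
from cell import env
print(env.job_done())"
```

```text
the job is handed in; nothing more can be done
None
```

The oblong plate is lying face down in the chute outlet with the dust cover open. I handed the job in at about 12 s of the 50 s allowed; no verdict is reported back.

**What I did:** I pressed the thumb catch with the closed fingertips, and the cover sprang open without being touched. I then gripped the oblong plate square to the rack and lifted it out over the hose. I let it go level about 12 mm above the lip, with its centre about 22 mm beyond the bar, and it flipped into the outlet.

**Last checks before hand-in:**
- **Plate:** its plain back is up and it is tilted 18 degrees, as a plate lying flat on the outlet should be. Its centre is at roughly chute x -40 to -45, y +4 and z 30 mm, inside the limits. I took y from two cameras whose visible-point averages differed by about 4 mm (4.8 and 8.7 mm), and my fitted chute frame was itself off by about 2 mm in y. Both are small against the ±30 mm allowed.
- **Other objects:** the before/after side picture showed no change at the eight-sided plate, the red bottle or the tins. The white glue bottle behind the rack was not visible in that picture, so I did not check it. The arm never went behind the rack.
- **Robot:** the gripper was well clear of everything, with wrist force near zero.

I did not measure the cover angle or the plate's speed. I judged both from the pictures alone.

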